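# Raise the blind with the key-locked control box

### The job

Raise the window blind: take the key from its stand, push it fully into the lock of the control box and turn it clockwise to its stop. Leaving the key turned on, push the spring lever right over to the green-dot side, never the other way, hold it there for a good second and let it spring back to centre. Then turn the key fully back home, withdraw it and hang it upright on its stand again, leaving everything else alone.

Things in the scene. Friction and masses are not known exactly. Their poses are not given: they have to be found in the camera images.
- control_box: Grey box fixed to the surface, 100 (x) x 190 (y) x 55 mm; origin at its underside's centre. On top: at y +50 mm the lock (steel face 40 x 40, top at z 60 mm, slot 23 mm along x, 8 mm wide); at y -55 mm the lever. Green dot beyond the lever (+x side) = raise; white bar (-x side) = lower. By the lock, a white bar marks home, a green bar on.
- lock_mouth (a point): Centre of the key slot, on top of the lock face, 60 mm up; axes as the box. The slot runs through a fixed face 6 mm thick into a rotor (slot 22 x 7). The key goes in straight down, blade along the slot (key x along box x, either way round), until its shoulder rests on the face: key origin at this point. The key comes out only with the rotor home.
- lock (a joint): Lock rotor, rad: 0 = home (stop), grows as the key turns clockwise seen from above, to a stop at 1.05 (60 degrees, on). About 0.1 rad of play to the key either way: turn the key 0.1 to 0.2 rad past to bring the rotor to a stop; let it back in line with the slot before withdrawing. Light friction (0.03 N m) holds it where it is left.
- lever (a joint): Momentary lever, rad: 0 = upright, positive = tipped to the green dot (box +x, raise), stops at +-0.45. A spring (0.25 N m/rad, about 4 N at the paddle at the stop) brings it back to 0 when let go.
- lever_rest (a point): Centre of the lever's paddle when upright, 87 mm above the surface, 30 mm above its pivot; a fixed point, axes as the box, 105 mm from the lock. The paddle is black with a green band, 8 mm thick (x), 20 mm wide (y), 26 mm high, its top 101 mm above the surface.
- key: Loose steel key with a blue bow, 45 g. Origin on its axis under its round shoulder, z up. Shoulder: disc 26 mm across, z 0 to 4 mm. Bow: 28 mm wide (x), 9 mm thick (y), z 3 to 47. Below: round neck 5 mm across (z 0 to -9), then the blade, 20 mm wide (x), 5 mm thick (y), to a rounded tip at z -32.
- key_grip (a point): Point on the key's axis in the bow, 27 mm above the shoulder's underside; grip the 9 mm thickness here (fingers closing along the key's y). Axes as the key.
- key_stand: Stand fixed to the surface; origin under its foot. Wooden foot 75 x 75 x 12 mm, brass fork of two level prongs 14 mm wide along x, tops 62 mm up, with a slot 12 mm wide between them, open at x -32 mm, closed at x +20. The key hangs blade down in the slot (key x along stand x, either way round), shoulder on both prongs.
- stand_slot (a point): In the fork's slot, level with the tops of the prongs, at x -8 mm of the stand: where the key's origin belongs when it hangs. The key starts within a few mm of it. Axes as the stand.
- stapler: Bystander: red and black desk stapler, 40 x 162 x 43 mm; origin at the centre of its underside. To be left alone.
- clip_tin: Bystander: round green tin, 67 across, 30 high mm; origin at the centre of its underside. To be left alone.
- eraser: Bystander: pink and white eraser, 19 x 47 x 12 mm; origin at the centre of its underside. To be left alone.
- pencil_1: Bystander: yellow pencil lying down, 7 x 183 x 7 mm; origin at the centre of its underside. To be left alone.
- pencil_sharpener: Bystander: black electric pencil sharpener, 188 x 106 x 112 mm; origin at the centre of its underside. To be left alone.
There are look-alikes about, which are no part of the job. There is more than one size of the key; the one meant has the size given above.

How it is judged:
By the outcome, as a careful person would: the job done as asked, in the order asked, and still so for the second after the job is handed in, with the robot touching nothing.
It also fails if it takes over 72 s, if anything falls off the work surface, if the arm or the gripper's body presses on something with over 40 N, if the wrist force passes 120 N, or if a joint passes its speed limit or range.

### The arm

A 6-joint arm with a two-finger parallel gripper is mounted at the origin on a cart in front of the work surface, level with it; the furniture and walls round the work are solid. World frame = base frame: x ahead of the robot, y to its left, z up, the work surface at z = 0. Lengths are in m, angles in rad, forces in N, time in s.
With the tool pointing down it reaches from about 0.2 to 0.875 m from the base axis. Payload 3.4 kg.
Tool frame: the origin (TCP) lies between the finger pads; the fingertips stand 11 mm ahead of it and the grasp point (between the pads) lies 8 mm behind it; z points along the fingers, y is the line along which they close (so a half turn about z gives the same grasp; the last joint's range is limited). The gripper opens to 94 mm and grips with 3 to 60 N. Pads are 16 mm wide; open, the fingers measure 119 mm over their backs; the gripper's body (75 mm by 177 mm) begins 78 mm behind the grasp point.
Start: joints at [-1.317, 0.276, 1.505, -0, 1.361, -0.121], TCP at [0.211, -0.535, 0.216] pointing down, gripper open.
Joint ranges: [-2.89, 2.89], [-0.75, 2.08], [0.22, 2.7], [-1.18, 4.32], [0.11, 2.71], [-2.7, 2.7]. Speed limits (rad/s): [2.57, 2.57, 3.14, 3.14, 3.14, 3.14].

### API

Orientations are given as a unit quaternion [w, x, y, z].
In Python, from station import * gives the robot as it stands.
- The arm moves only by the shell command python3 -m crank 'ROWS' [FORCE]. ROWS is JSON, a list of rows, each an object with "grip": the closure, from -1 (fully open) to 1 (shut); "linear": the shift along the tool's x, y, z in cm, a list of three; "turn": the turn about the tool's z in degrees. A call has exactly 8 rows; each row shifts and turns the commanded pose from where the row before left it, along the tool's axes as they then stand; what a row does not reach is not made up. A row lasts 1/8 s, in which the tool goes at most 62.5 mm and 10.7 degrees, less where a joint would pass 70% of its speed; a pose out of reach is approached as far as the arm can. A call with a gripper value outside its range is refused whole. The fingers move at their own pace and stop on an object; FORCE is the grip in N (left out, the last holds). Time passes only in rows, so rows that do not move let the fingers close, or fill a call up. It gives the time, the measured TCP pose, the force, the opening and the grip force at its end, in the units of the state.
- get_obs(): the state, without advancing time (a new reading comes with each control period).
- snapshot(name): name is "side" or "top" or "wrist"; returns (picture, depth): 480x640x3 uint8, red, green, blue; 480x640 float32, m along the optical axis (not along the pixel's ray), 0 where there is no reading.
- camera_params(name): a dict with "K" (3x3 intrinsics, pixels), "k1" (the pictures are not rectified: a ray, as slopes to the right and down, at radius r is drawn at 1 + k1 r^2 times it, then the intrinsics apply), "rvec" (rotation vector, rad) and "tvec" (3), from world to camera coordinates, as OpenCV has them. Camera axes: x right, y down, z forward; pixel columns grow to the right and rows downward; lengths in m; the calibration is good to about 2 mm. A picture is of the moment at which its call begins: read the wrist's pose just before it. camera_params takes no time and is no camera call; for the wrist camera it gives the pose at the moment of the call.
- sign_off(): hands the job in; it is judged then, once.
Trained networks look in the newest picture that a camera, given by its name, has taken for a name from the list of things; names that differ only in an ending like _2 or _b are one class to them, and where a whole thing is asked for, a point or a joint stands for the part that bears it (a point fixed in the world has none). Each returns a list of dicts, best first, with "confidence" (0 to 1); they miss things now and then, are a little off and sometimes report something else, mostly with a low value. They report only what shows in the picture. A call takes as long as a camera call. They do not tell look-alikes from the thing itself.
- find_in(camera, target): "xyz" ([x, y, z] in m, in the coordinates of the camera as it stood for that picture, good to about 4 mm: the middle of the surface that is visible of it).
- tip_of(camera, target): "xyz" ([x, y, z] in m, in the coordinates of the camera as it stood for that picture, good to about 4 mm: a listed point, or the origin of a listed thing).
The state is a dict: "clock": time; "joints": joint angles; "qd": joint speeds; "effort": joint torques, N m; "ee_pos": TCP position; "tcp_rot": TCP orientation; "ft_force": force on the tool from outside, world axes, zero at the start; "ft_torque": the same for the moment, N m; "opening": opening from 0.0 (shut) to 1.0 (fully open); "grasp_force": force on a finger pad.
Only numpy, scipy, OpenCV 4.12 (cv2) and the standard library are available. Lean on these libraries where they do the work, as an engineer would, in place of code of your own. Each camera call takes 0.05 s, during which the arm holds its last target. There are 200 camera calls.

## Working session

There is one attempt and no reset: what is moved stays moved. The work goes in short steps, Python scripts to look and compute and a shell command to move; the robot and the scene stay as the last step left them, time stands still between calls to the robot, and variables do not carry over. Pictures are saved under pics/ and viewed, at most 10 in all, crops included, and the job is handed in when it is done.

```bash
ls; mkdir -p pics
cat > h.py <<'E'
from station import *
import numpy as np, cv2
def cam(n):
    p=camera_params(n); R=cv2.Rodrigues(np.array(p["rvec"],float))[0]; return np.array(p["K"]),p["k1"],R,np.array(p["tvec"],float).ravel()
def c2w(n,x):
    K,k,R,t=cam(n); return R.T@(np.array(x)-t)
def ray(n,u,v,c=None):
    K,k,R,t=c or cam(n); d=np.array([(u-K[0,2])/K[0,0],(v-K[1,2])/K[1,1]]); s=d.copy()
    for _ in range(20): s=d/(1+k*(s@s))
    return -R.T@t, R.T@np.r_[s,1]
def atz(n,u,v,z,c=None):
    o,d=ray(n,u,v,c); return o+d*(z-o[2])/d[2]
def pix(n,x,c=None):
    K,k,R,t=c or cam(n); q=R@np.array(x)+t; s=q[:2]/q[2]; s=s*(1+k*(s@s)); return K[0,0]*s[0]+K[0,2],K[1,1]*s[1]+K[1,2]
def cloud(n,D,c=None):
    K,k,R,t=c or cam(n); v,u=np.mgrid[:480,:640]
    d=np.stack([(u-K[0,2])/K[0,0],(v-K[1,2])/K[1,1]],-1); s=d.copy()
    for _ in range(20): s=d/(1+k*(s**2).sum(-1,keepdims=True))
    P=np.concatenate([s,np.ones((480,640,1))],-1)*D[...,None]
    return (P-t)@R
E
python3 - <<'E'
from h import *
for n in("top","side"):
    im,D=snapshot(n); cv2.imwrite(f"pics/{n}0.png",im[...,::-1]); np.save(n+"D.npy",D)
    for t in("key","key_stand","control_box","pencil_sharpener"):
        for r in find_in(n,t)[:4]: print(n,t,round(r["confidence"],2),c2w(n,r["xyz"]).round(3),np.round(pix(n,c2w(n,r["xyz"]))))
    for t in("lock_mouth","lever_rest","stand_slot","key_grip"):
        for r in tip_of(n,t)[:4]: print(n,t,round(r["confidence"],2),c2w(n,r["xyz"]).round(3))
print(get_obs())
E
```

```text
pics
top key 0.55 [0.566 0.256 0.092] [210. 251.]
top key 0.51 [0.573 0.146 0.093] [250. 248.]
top key_stand 0.59 [0.581 0.144 0.011] [253. 247.]
top control_box 0.82 [ 0.541 -0.138  0.053] [353. 258.]
top pencil_sharpener 0.88 [ 0.571 -0.388  0.108] [446. 245.]
top lock_mouth 0.57 [ 0.555 -0.09   0.059]
top lever_rest 0.84 [ 0.534 -0.19   0.091]
top stand_slot 0.52 [ 0.574  0.153 -0.   ]
top key_grip 0.55 [0.571 0.148 0.085]
top key_grip 0.44 [0.559 0.263 0.083]
side key 0.93 [0.557 0.267 0.067] [262. 288.]
side key 0.68 [0.573 0.156 0.083] [289. 259.]
side key_stand 0.63 [0.581 0.163 0.014] [284. 289.]
side key_stand 0.29 [0.695 0.019 0.006] [281. 257.]
side control_box 0.68 [ 0.526 -0.095  0.047] [367. 242.]
side pencil_sharpener 0.91 [ 0.559 -0.345  0.074] [402. 201.]
side lock_mouth 0.62 [ 0.556 -0.085  0.059]
side lever_rest 0.74 [ 0.536 -0.185  0.088]
side stand_slot 0.84 [0.571 0.153 0.057]
side stand_slot 0.42 [0.576 0.154 0.063]
side key_grip 0.93 [0.566 0.263 0.082]
{'clock': 0.9, 'joints': array([-1.31698265e+00,  2.75866297e-01,  1.50489419e+00,  5.85891148e-06,
        1.36074420e+00, -1.20975250e-01]), 'qd': array([ 1.53221198e-03,  1.03289748e-05, -8.39379437e-04, -4.63770643e-04,
       -7.84538214e-04,  1.48435756e-04]), 'effort': array([ 3.04631567e-04, -4.04446757e+01, -2.37497681e+01,  7.02729193e-02,
        2.45276332e-02, -1.97299909e-05]), 'ee_pos': array([ 0.21050862, -0.53509999,  0.21651457]), 'tcp_rot': array([4.36926982e-05, 9.82493093e-01, 1.86299009e-01, 5.77773429e-06]), 'ft_force': array([-0.32994472, -0.11403552,  0.86027751]), 'ft_torque': array([-0.03589836,  0.02149063, -0.0286141 ]), 'grasp_force': 0.0, 'opening': 1.0006611517623658}
```

View pics/top0.png

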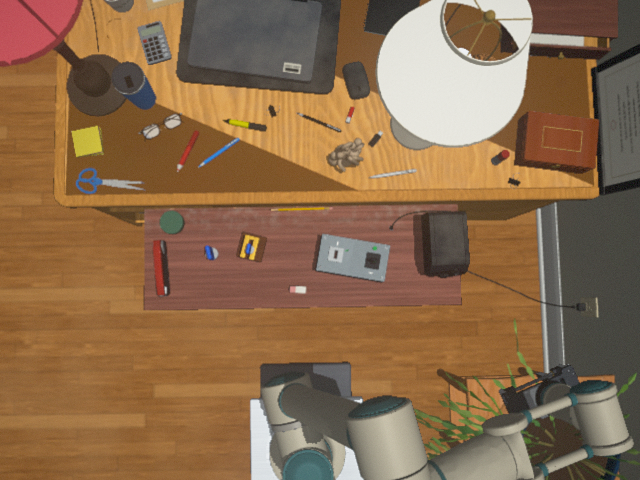

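View pics/side0.png

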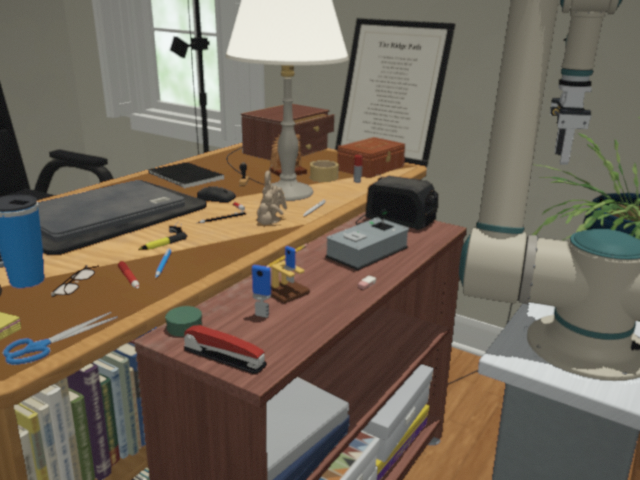

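```bash
cat >> h.py <<'E'
def tool():
    from scipy.spatial.transform import Rotation as Ro
    o=get_obs(); q=np.array(o["tcp_rot"]); return o,np.array(o["ee_pos"]),Ro.from_quat(q[[1,2,3,0]]).as_matrix()
def plan(target,yaw=None):
    """shift in tool axes (cm) to put the TCP at target, then turn (deg) so that tool x (mod 180) has world yaw [deg]"""
    o,p,R=tool(); print("pos",p.round(4),"toolx yaw",round(np.degrees(np.arctan2(R[1,0],R[0,0])),2),"tilt",R[2].round(4),"J",np.round(o["joints"],2))
    print("shift cm",(R.T@(np.array(target)-p)*100).round(2), "turn", None if yaw is None else round(-((yaw-np.degrees(np.arctan2(R[1,0],R[0,0]))+90)%180-90),2))
E
python3 - <<'E'
from h import *
o,p,R=tool(); K,k,Rc,t=cam("wrist"); print("cam in tool",R.T@(-Rc.T@t-p)); print(R.T@Rc.T, K[0,0])
D=np.load("topD.npy"); C=cloud("top",D)
for u,v in((290,150),(300,200),(130,85),(445,230),(210,252),(250,247),(360,240)): print(u,v,C[v,u].round(3))
plan([0.50,0.15,0.33],0)
E
```

```text
cam in tool [ 0.06902376 -0.00024055 -0.16909416]
[[-1.95191164e-04 -9.70360775e-01 -2.41660773e-01]
 [ 9.99999964e-01 -2.33342274e-04  1.29251561e-04]
 [-1.81810319e-04 -2.41660739e-01  9.70360786e-01]] 402.8084510453757
290 150 [0.858 0.033 0.031]
300 200 [0.713 0.007 0.027]
130 85 [0.995 0.445 0.202]
445 230 [ 0.611 -0.386  0.11 ]
210 252 [0.563 0.255 0.092]
250 247 [0.575 0.146 0.084]
360 240 [ 0.593 -0.16   0.052]
pos [ 0.2105 -0.5351  0.2165] toolx yaw 21.47 tilt [-0.e+00  1.e-04 -1.e+00] J [-1.32  0.28  1.5   0.    1.36 -0.12]
shift cm [ 52.02 -53.16 -11.35] turn 21.47
```

```bash
python3 -m crank '[{"grip":-1,"linear":[0,0,-1.2],"turn":10.7},{"grip":-1,"linear":[0,0,-1.2],"turn":10.7},{"grip":-1,"linear":[2.6,-5.2,0],"turn":0},{"grip":-1,"linear":[2.6,-5.2,0],"turn":0},{"grip":-1,"linear":[2.6,-5.2,0],"turn":0},{"grip":-1,"linear":[2.6,-5.2,0],"turn":0},{"grip":-1,"linear":[2.6,-5.2,0],"turn":0},{"grip":-1,"linear":[2.6,-5.2,0],"turn":0}]' 20
python3 -m crank '[{"grip":-1,"linear":[2.6,-5.2,0],"turn":0},{"grip":-1,"linear":[2.6,-5.2,0],"turn":0},{"grip":-1,"linear":[2.6,-5.2,0],"turn":0},{"grip":-1,"linear":[2.6,-5.2,0],"turn":0},{"grip":-1,"linear":[2.6,-5.2,0],"turn":0},{"grip":-1,"linear":[2.6,-5.2,0],"turn":0},{"grip":-1,"linear":[2.6,-5.2,0],"turn":0},{"grip":-1,"linear":[2.6,-5.2,0],"turn":0}]'
python3 - <<'E'
from h import *
plan([0.57,0.19,0.24],0)
c=cam("wrist"); im,D=snapshot("wrist"); cv2.imwrite("pics/w1.png",im[...,::-1]); np.savez("w1.npz",im=im,D=D,K=c[0],k=c[1],R=c[2],t=c[3])
for t in("key","key_stand"):
    for r in find_in("wrist",t)[:4]: x=c2w("wrist",r["xyz"]);print(t,round(r["confidence"],2),x.round(3),np.round(pix("wrist",x)))
for t in("stand_slot","key_grip"):
    for r in tip_of("wrist",t)[:4]: print(t,round(r["confidence"],2),c2w("wrist",r["xyz"]).round(3))
E
```

```text
clock: 1.9
ee_pos: [0.3667, -0.2213, 0.2407]
tcp_rot: [0.0, 1.0, 0.0, 0.0]
ft_force: [0.8, 0.9, 0.5]
opening: 1.001
grasp_force: 0.0
clock: 2.9
ee_pos: [0.5743, 0.1952, 0.2405]
tcp_rot: [0.0, 1.0, 0.001, 0.0]
ft_force: [-0.1, -0.6, 0.6]
opening: 1.003
grasp_force: 0.0
pos [0.5743 0.1952 0.2405] toolx yaw 0.09 tilt [ 6.e-04  4.e-04 -1.e+00] J [ 0.21  0.31  1.39 -0.    1.44  1.78]
shift cm [-0.43  0.52  0.05] turn 0.09
key 0.66 [0.568 0.256 0.093] [249. 239.]
key 0.61 [0.573 0.16  0.097] [368. 234.]
key_stand 0.92 [0.59  0.162 0.012] [353. 197.]
key_stand 0.42 [0.534 0.404 0.032] [108. 256.]
stand_slot 0.77 [0.569 0.152 0.061]
key_grip 0.85 [0.561 0.258 0.087]
key_grip 0.7 [0.57  0.152 0.089]
```

View pics/w1.png

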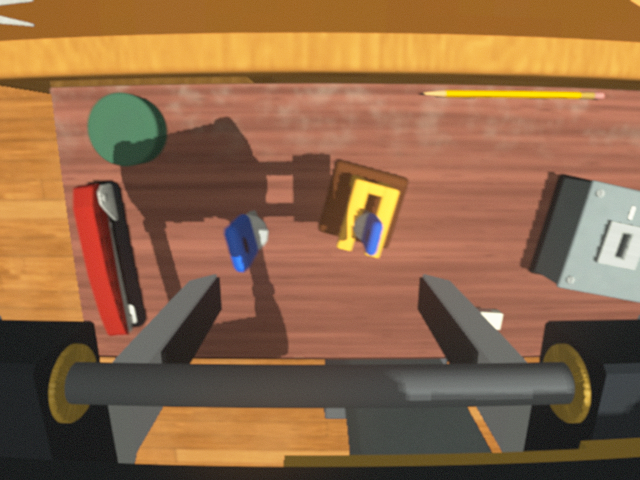

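```bash
cat >> h.py <<'E'
def blue(im,C,x,y,r=0.05):
    hsv=cv2.cvtColor(im,cv2.COLOR_RGB2HSV); m=(hsv[...,0]>100)&(hsv[...,0]<130)&(hsv[...,1]>120)&(hsv[...,2]>50)&(np.hypot(C[...,0]-x,C[...,1]-y)<r)
    return m
E
python3 - <<'E'
from h import *
z=np.load("w1.npz"); im,D=z["im"],z["D"]; c=(z["K"],float(z["k"]),z["R"],z["t"]); C=cloud("wrist",D,c)
for x,y in((0.57,0.153),(0.562,0.257)):
    m=blue(im,C,x,y); P=C[m]; print(len(P),"z pct",np.percentile(P[:,2],[1,5,50,95,99]).round(4))
    T=P[P[:,2]>np.percentile(P[:,2],98)-0.006]
    r=cv2.minAreaRect((T[:,:2]*1000).astype(np.float32)); print("top rect mm",r,len(T))
# stand: prongs (yellow) and foot
hsv=cv2.cvtColor(im,cv2.COLOR_RGB2HSV)
near=(abs(C[...,0]-0.58)<0.06)&(abs(C[...,1]-0.16)<0.06)
pr=near&(C[...,2]>0.055)&(C[...,2]<0.068)&(hsv[...,0]>18)&(hsv[...,0]<35)&(hsv[...,1]>120)
ft=near&(C[...,2]>0.008)&(C[...,2]<0.017)
for m in(pr,ft):
    P=C[m]; print(len(P),np.median(P[:,2]),cv2.minAreaRect((P[:,:2]*1000).astype(np.float32)))
cr=lambda a,b,w,h:cv2.resize(im[b:b+h,a:a+w,::-1],None,fx=3,fy=3,interpolation=cv2.INTER_CUBIC)
cv2.imwrite("pics/w1c.png",cr(210,150,210,130))
# other key: what lies beneath (base)
m=(np.hypot(C[...,0]-0.562,C[...,1]-0.255)<0.04)&(C[...,2]>0.01); print(np.percentile(C[m][:,2],[2,25,50,75,98]).round(3))
E
```

```text
262 z pct [0.1021 0.104  0.109  0.1104 0.111 ]
top rect mm ((571.4351806640625, 152.857177734375), (5.653002738952637, 24.812589645385742), 77.06343078613281) 240
1009 z pct [0.0639 0.071  0.1083 0.1109 0.1115]
top rect mm ((562.5968017578125, 258.9931335449219), (36.163597106933594, 12.122434616088867), 13.085280418395996) 619
1769 0.06266181832401886 ((577.2660522460938, 152.09120178222656), (38.76371383666992, 63.56571960449219), 75.37996673583984)
2884 0.012600505619508907 ((581.58544921875, 149.9896697998047), (75.37500762939453, 75.37493896484375), 75.24391174316406)
[0.052 0.28  0.332 0.35  0.363]
```

View pics/w1c.png

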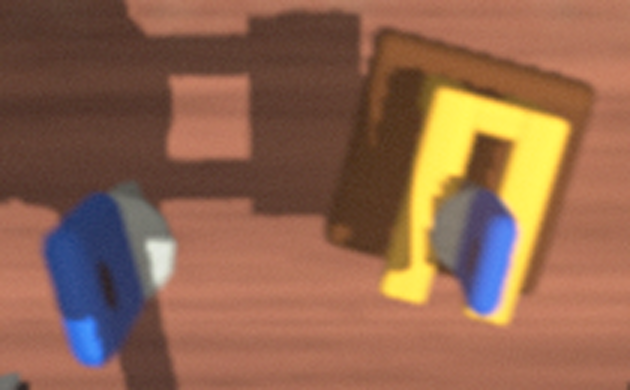

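The candidates are the blue key on the brass fork at (370,235) and the free-standing blue key at (245,240). The first has a bow about 25–28 mm wide with its top at 109 mm, which matches. The second has a 36 mm bow, so it is the larger look-alike. The crop confirms the choice: the first key hangs in the fork at (480,240), open end towards the robot. I'll take it with the wrist flipped (tool x yaw about 165°), so the clockwise turn stays inside the last joint's range.

```bash
python3 -m crank '[{"grip":-1,"linear":[-0.3,4.2,0],"turn":0},{"grip":-1,"linear":[0,0,0],"turn":-10.6},{"grip":-1,"linear":[0,0,0],"turn":-10.6},{"grip":-1,"linear":[0,0,0],"turn":-10.6},{"grip":-1,"linear":[0,0,0],"turn":-10.6},{"grip":-1,"linear":[0,0,0],"turn":-10.6},{"grip":-1,"linear":[0,0,0],"turn":-10.6},{"grip":-1,"linear":[0,0,0],"turn":-10.6}]'
python3 -m crank '[{"grip":-0.3,"linear":[0,0,0],"turn":-10.6},{"grip":-0.3,"linear":[0,0,0],"turn":-10.6},{"grip":-0.3,"linear":[0,0,0],"turn":-10.6},{"grip":-0.3,"linear":[0,0,0],"turn":-10.6},{"grip":-0.3,"linear":[0,0,0],"turn":-10.6},{"grip":-0.3,"linear":[0,0,0],"turn":-10.6},{"grip":-0.3,"linear":[0,0,0],"turn":-10.6},{"grip":-0.3,"linear":[0,0,0],"turn":-6.2}]'
cat >> h.py <<'E'
def wshot(f):
    c=cam("wrist"); im,D=snapshot("wrist"); cv2.imwrite(f"pics/{f}.png",im[...,::-1]); return c,im,cloud("wrist",D,c)
def rect(P): # center mm, long/short, angle of the long side
    r=cv2.minAreaRect((P[:,:2]*1000).astype(np.float32)); return r
def meas_key(c,im,C,x,y):
    hsv=cv2.cvtColor(im,cv2.COLOR_RGB2HSV)
    m=blue(im,C,x,y); P=C[m]; print("blue z",np.percentile(P[:,2],[1,50,99]).round(4))
    T=P[P[:,2]>0.104]; print("bow top",rect(T),T.mean(0).round(4))
    near=np.hypot(C[...,0]-x-0.005,C[...,1]-y)<0.06
    s=near&(C[...,2]>0.0635)&(C[...,2]<0.069)&(hsv[...,1]<80)
    if s.sum()>10: print("shoulder",s.sum(),rect(C[s]),C[s].mean(0).round(4))
    pr=near&(C[...,2]>0.055)&(C[...,2]<0.068)&(hsv[...,0]>18)&(hsv[...,0]<35)&(hsv[...,1]>120); print("prongs",rect(C[pr]),np.median(C[pr][:,2]))
    ft=near&(C[...,2]>0.008)&(C[...,2]<0.017); print("foot",rect(C[ft]))
E
python3 - <<'E'
from h import *
plan([0.5714,0.1529,0.24],165.3)
c,im,C=wshot("w2"); meas_key(c,im,C,0.5714,0.1529)
E
```

```text
clock: 4.15
ee_pos: [0.5698, 0.1494, 0.241]
tcp_rot: [0.0, 0.796, 0.605, -0.0]
ft_force: [-1.3, -0.4, -0.1]
opening: 0.999
grasp_force: 0.0
clock: 5.15
ee_pos: [0.5698, 0.1494, 0.241]
tcp_rot: [0.0, 0.218, 0.976, -0.0]
ft_force: [0.2, 0.5, 0.2]
opening: 0.652
grasp_force: 0.0
pos [0.5698 0.1494 0.241 ] toolx yaw 154.77 tilt [-5.e-04 -4.e-04 -1.e+00] J [ 0.14  0.29  1.43 -0.    1.43 -0.99]
shift cm [0.01 0.38 0.1 ] turn -10.53
blue z [0.0838 0.1092 0.1111]
bow top ((569.061279296875, 151.9668426513672), (6.828849792480469, 25.165193557739258), 77.28334045410156) [0.5681 0.1522 0.1092]
shoulder 310 ((573.0298461914062, 151.66189575195312), (31.618566513061523, 24.239582061767578), 2.9113447666168213) [0.5692 0.1526 0.0668]
prongs ((576.3414916992188, 152.13626098632812), (39.71363067626953, 64.0748291015625), 74.90409851074219) 0.06266969581095137
foot ((581.16259765625, 150.8232421875), (75.05624389648438, 74.8926010131836), 75.27417755126953)
```

View pics/w2.png

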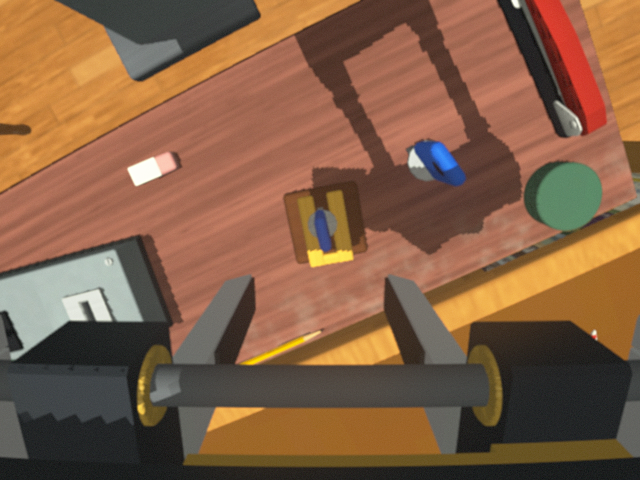

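The fork is at (325,230) with the key in it, seen from the robot's side. The larger key is at (440,165) and the lock face of the grey box at (90,305). Now descending to the key.

```bash
python3 -m crank '[{"grip":-0.3,"linear":[0,0,0],"turn":-6.1},{"grip":-0.3,"linear":[0,0,0],"turn":-6.1},{"grip":-0.3,"linear":[0,0.3,3.5],"turn":0},{"grip":-0.3,"linear":[0,0,3.5],"turn":0},{"grip":-0.3,"linear":[0,0,3.5],"turn":0},{"grip":-0.3,"linear":[0,0,2.5],"turn":0},{"grip":-0.3,"linear":[0,0,2],"turn":0},{"grip":-0.3,"linear":[0,0,1],"turn":0}]' 30
python3 - <<'E'
from h import *
plan([0.5703,0.1524,0.081],167)
E
```

```text
clock: 6.2
ee_pos: [0.5703, 0.1529, 0.0797]
tcp_rot: [-0.001, 0.116, 0.993, -0.0]
ft_force: [-0.5, 0.3, 0.5]
opening: 0.651
grasp_force: 0.0
pos [0.5703 0.1529 0.0797] toolx yaw 166.72 tilt [ 1.4e-03 -9.0e-04 -1.0e+00] J [ 0.14  0.4   1.67 -0.    1.07 -1.19]
shift cm [-0.01 -0.05 -0.13] turn -0.28
```

```bash
python3 -m crank '[{"grip":1,"linear":[0,0,0],"turn":0},{"grip":1,"linear":[0,0,0],"turn":0},{"grip":1,"linear":[0,0,0],"turn":0},{"grip":1,"linear":[0,0,0],"turn":0},{"grip":1,"linear":[0,0,0],"turn":0},{"grip":1,"linear":[0,0,0],"turn":0},{"grip":1,"linear":[0,0,0],"turn":0},{"grip":1,"linear":[0,0,0],"turn":0}]' 30
python3 - <<'E'
from h import *
plan([0.5703,0.1524,0.2],167); print(get_obs()["ft_force"])
E
```

```text
clock: 7.2
ee_pos: [0.5713, 0.1542, 0.0806]
tcp_rot: [0.0, 0.114, 0.993, -0.0]
ft_force: [-0.1, -0.3, 1.8]
opening: 0.093
grasp_force: 30.0
pos [0.5713 0.1542 0.0806] toolx yaw 166.88 tilt [-1.e-04 -2.e-04 -1.e+00] J [ 0.15  0.4   1.67 -0.    1.07 -1.2 ]
shift cm [  0.06  -0.2  -11.94] turn -0.12
[-0.11315975 -0.33964048  1.77313092]
```

```bash
python3 -m crank '[{"grip":1,"linear":[0,0,-2],"turn":0},{"grip":1,"linear":[0,0,-5],"turn":0},{"grip":1,"linear":[0,0,-5],"turn":0},{"grip":1,"linear":[-0.8,-4.8,0],"turn":0},{"grip":1,"linear":[-0.8,-4.8,0],"turn":0},{"grip":1,"linear":[-0.8,-4.8,0],"turn":0},{"grip":1,"linear":[-0.8,-4.8,0],"turn":0},{"grip":1,"linear":[-0.7,-4.7,0],"turn":0}]'
python3 - <<'E'
from h import *
plan([0.5555,-0.0875,0.2],169)
c,im,C=wshot("w3"); np.savez("w3.npz",im=im,C=C)
o,p,R=tool()
for z,n in((0,'tcp'),): print(pix("wrist",p))
for r in tip_of("wrist","lock_mouth")[:2]: print(r["confidence"],c2w("wrist",r["xyz"]))
# box top rect and lock face
near=(abs(C[...,0]-0.545)<0.13)&(abs(C[...,1]+0.135)<0.14)
P=C[near&(abs(C[...,2]-0.055)<0.0025)]; print("boxtop",len(P),rect(P))
near=(abs(C[...,0]-0.555)<0.035)&(abs(C[...,1]+0.088)<0.035)
P=C[near&(abs(C[...,2]-0.0605)<0.002)]; print("face",len(P),np.median(P[:,2]),rect(P))
# held key in tool axes
T=(C-p)@R; m=(abs(T[...,1])<0.02)&(abs(T[...,0])<0.03)&(T[...,2]>0.012)&(T[...,2]<0.06)&(C[...,2]>0.115)
for a in np.arange(.012,.06,.006):
    Q=T[m&(T[...,2]>=a)&(T[...,2]<a+.006)]
    if len(Q)>5: print(round(a,3),len(Q),"x",np.percentile(Q[:,0],[2,98]).round(4),"y",np.percentile(Q[:,1],[2,98]).round(4))
E
```

```text
clock: 8.2
ee_pos: [0.5548, -0.0887, 0.2002]
tcp_rot: [0.0, 0.114, 0.993, 0.0]
ft_force: [-0.1, 0.2, -0.6]
opening: 0.096
grasp_force: 30.0
pos [ 0.5548 -0.0887  0.2002] toolx yaw 166.87 tilt [-0.e+00  3.e-04 -1.e+00] J [-0.28  0.27  1.56  0.    1.32 -1.62]
shift cm [-0.04  0.14  0.02] turn -2.13
(np.float64(319.7457795758528), np.float64(302.9268811207695))
0.61 [ 0.5557211  -0.09323618  0.06024485]
boxtop 23090 ((543.4163818359375, -137.58450317382812), (194.59056091308594, 104.96821594238281), 79.43510437011719)
face 2220 0.0607990138021922 ((552.671142578125, -88.34451293945312), (40.06285095214844, 40.33485412597656), 79.40663146972656)
0.012 198 x [0.0092 0.0144] y [-0.0033  0.0155]
0.024 21 x [0.0108 0.0119] y [0.0039 0.0085]
0.03 34 x [0.0112 0.012 ] y [0.0038 0.0086]
0.036 31 x [0.0113 0.0119] y [0.0038 0.0086]
0.042 21 x [0.0113 0.0119] y [0.0038 0.0085]
```

View pics/w3.png

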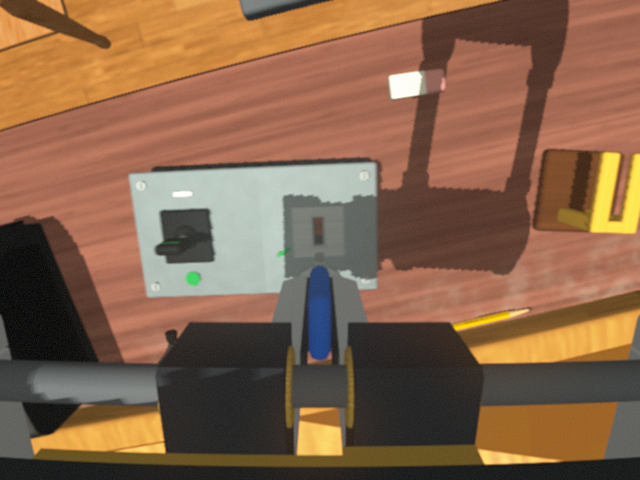

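Run:
```python
from h import *
z=np.load("w3.npz"); im,C=z["im"],z["C"]
o,p,R=tool(); T=(C-p)@R
m=(abs(T[...,1])<0.02)&(abs(T[...,0])<0.03)&(T[...,2]>0.012)&(T[...,2]<0.06)&(C[...,2]>0.115)
v,u=np.nonzero(m); print(u.min(),u.max(),v.min(),v.max())
for r in range(205,300,8): print(r,[tuple((T[r,x]*1000).round().astype(int)) for x in range(300,345,6)])
for q in((.01,0,.051),(.013,0,.019),(0.014,0,-.02)): print(pix("wrist",p+R@np.array(q)))
cv2.imwrite("pics/w3c.png",cv2.resize(im[200:370,220:430,::-1],None,fx=3.5,fy=3.5,interpolation=cv2.INTER_CUBIC))
```

```text
298 340 253 276
205 [(np.int64(23), np.int64(-12), np.int64(144)), (np.int64(23), np.int64(-8), np.int64(145)), (np.int64(23), np.int64(-3), np.int64(143)), (np.int64(23), np.int64(2), np.int64(145)), (np.int64(23), np.int64(7), np.int64(144)), (np.int64(23), np.int64(11), np.int64(142)), (np.int64(24), np.int64(16), np.int64(140)), (np.int64(24), np.int64(20), np.int64(140))]
213 [(np.int64(17), np.int64(-12), np.int64(140)), (np.int64(17), np.int64(-7), np.int64(139)), (np.int64(17), np.int64(-3), np.int64(139)), (np.int64(17), np.int64(2), np.int64(139)), (np.int64(17), np.int64(7), np.int64(139)), (np.int64(17), np.int64(11), np.int64(139)), (np.int64(18), np.int64(16), np.int64(138)), (np.int64(18), np.int64(20), np.int64(138))]
221 [(np.int64(11), np.int64(-12), np.int64(140)), (np.int64(11), np.int64(-7), np.int64(140)), (np.int64(11), np.int64(-3), np.int64(139)), (np.int64(-1), np.int64(2), np.int64(201)), (np.int64(9), np.int64(7), np.int64(149)), (np.int64(11), np.int64(11), np.int64(138)), (np.int64(11), np.int64(16), np.int64(139)), (np.int64(11), np.int64(21), np.int64(
[... 2743 characters left out ...]
), np.int64(-15)), (np.int64(9), np.int64(7), np.int64(-1)), (np.int64(11), np.int64(10), np.int64(-4)), (np.int64(11), np.int64(12), np.int64(-5))]
293 [(np.int64(11), np.int64(-5), np.int64(-14)), (np.int64(10), np.int64(-3), np.int64(-11)), (np.int64(14), np.int64(0), np.int64(-22)), (np.int64(15), np.int64(2), np.int64(-25)), (np.int64(14), np.int64(4), np.int64(-23)), (np.int64(11), np.int64(7), np.int64(-16)), (np.int64(11), np.int64(9), np.int64(-15)), (np.int64(11), np.int64(12), np.int64(-14))]
(np.float64(319.6338725216035), np.float64(251.516492623893))
(np.float64(319.67795529560385), np.float64(262.94885754773725))
(np.float64(319.75425253346697), np.float64(289.47730890653554))
```

View pics/w3c.png

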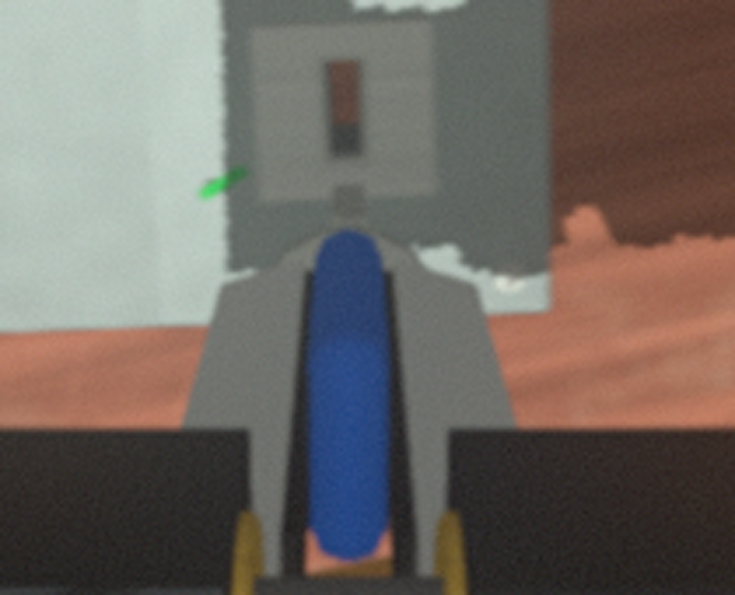

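```bash
cat > lk.py <<'E'
from h import *
def look(f):
    o,p,R=tool(); c,im,C=wshot(f); p2=tool()[1]; print("drift mm",((p2-p)*1000).round(2)); np.savez(f+".npz",im=im,C=C)
    near=(abs(C[...,0]-0.545)<0.13)&(abs(C[...,1]+0.135)<0.14)
    P=C[near&(abs(C[...,2]-0.055)<0.0025)]; print("boxtop",len(P),rect(P))
    near=(abs(C[...,0]-0.555)<0.035)&(abs(C[...,1]+0.088)<0.035)
    P=C[near&(abs(C[...,2]-0.0605)<0.002)]; r=rect(P); print("face",len(P),np.median(P[:,2]),r)
    # slot: pixels inside face rect deeper than face
    d=C[...,:2]*1000-np.array(r[0]); m=(np.hypot(d[...,0],d[...,1])<16)&(C[...,2]<0.054)
    if m.sum()>8:
        v,u=np.nonzero(m); q=cv2.minAreaRect(np.stack([u,v],1).astype(np.float32)); print("slot px",q)
        a=atz("wrist",q[0][0],q[0][1],0.0605,c); print("slot ctr",a.round(4))
    T=(C-p)@R; m=(abs(T[...,1])<0.02)&(abs(T[...,0])<0.03)&(T[...,2]>0.012)&(T[...,2]<0.06)&(C[...,2]>0.115)
    for a in np.arange(.012,.06,.006):
        Q=T[m&(T[...,2]>=a)&(T[...,2]<a+.006)]
        if len(Q)>5: print(round(a,3),len(Q),"x",np.percentile(Q[:,0],[2,50,98]).round(4),"y",np.percentile(Q[:,1],[2,98]).round(4), Q[:,1].mean().round(4))
E
python3 - <<'E'
from lk import *
plan([0.5527,-0.0883,0.2],169); look("w4")
E
```

```text
pos [ 0.5547 -0.0917  0.2001] toolx yaw 166.6 tilt [-2.0e-04 -2.3e-03 -1.0e+00] J [-0.29  0.27  1.56 -0.    1.31 -1.62]
shift cm [0.27 0.28 0.01] turn -2.4
drift mm [ 0.04  2.49 -0.04]
boxtop 23202 ((543.2808837890625, -137.65931701660156), (194.68109130859375, 104.56006622314453), 79.26502990722656)
face 2220 0.06079925362720116 ((552.6818237304688, -88.36141204833984), (40.08333969116211, 40.44261169433594), 78.94541931152344)
slot px ((323.0, 229.5), (27.0, 10.0), 90.0)
slot ctr [ 0.5518 -0.0885  0.0605]
0.012 195 x [0.0081 0.0108 0.0133] y [-0.0094  0.0092] -0.0001
0.024 19 x [0.0098 0.0103 0.0107] y [-0.0024  0.0022] -0.0001
0.03 35 x [0.0102 0.0105 0.011 ] y [-0.0024  0.0023] -0.0001
0.036 30 x [0.0104 0.0106 0.0109] y [-0.0025  0.0023] -0.0
0.042 23 x [0.0102 0.0105 0.0108] y [-0.0026  0.0024] -0.0001
```

```bash
python3 -m crank '[{"grip":1,"linear":[0,0,0],"turn":-2.5},{"grip":1,"linear":[0,0,2],"turn":0},{"grip":1,"linear":[0,0,2],"turn":0},{"grip":1,"linear":[0,0,1.5],"turn":0},{"grip":1,"linear":[0,0,0],"turn":0},{"grip":1,"linear":[0,0,0],"turn":0},{"grip":1,"linear":[0,0,0],"turn":0},{"grip":1,"linear":[0,0,0],"turn":0}]'
python3 - <<'E'
from lk import *
plan([0.5530,-0.0885,0.079],169.3); look("w5");plan([0.5530,-0.0885,0.079],169.3)
E
```

```text
clock: 9.35
ee_pos: [0.5554, -0.0875, 0.146]
tcp_rot: [0.001, 0.093, 0.996, -0.0]
ft_force: [-0.0, -0.7, -0.2]
opening: 0.096
grasp_force: 30.0
pos [ 0.5554 -0.0875  0.146 ] toolx yaw 169.37 tilt [-1.2e-03 -1.0e-04 -1.0e+00] J [-0.28  0.3   1.65 -0.    1.19 -1.67]
shift cm [ 0.22 -0.15  6.7 ] turn 0.07
drift mm [-0.12 -0.   -0.13]
boxtop 31319 ((543.2716064453125, -137.50253295898438), (194.66119384765625, 104.39509582519531), 79.0777587890625)
face 2751 0.06077353568584846 ((552.4124145507812, -88.34088134765625), (40.08240509033203, 40.19580078125), 79.3707504272461)
slot px ((317.5, 246.5), (31.0, 11.0), 90.0)
slot ctr [ 0.5514 -0.0881  0.0605]
0.012 195 x [0.0081 0.0108 0.0133] y [-0.0094  0.0093] -0.0001
0.024 19 x [0.01   0.0105 0.0109] y [-0.0024  0.0017] -0.0003
0.03 10 x [0.0095 0.0105 0.0109] y [-0.0023  0.0023] 0.0001
pos [ 0.5553 -0.0875  0.1459] toolx yaw 169.36 tilt [-9.e-04 -1.e-04 -1.e+00] J [-0.28  0.3   1.65 -0.    1.19 -1.67]
shift cm [ 0.21 -0.14  6.69] turn 0.06
```

```bash
python3 -m crank '[{"grip":1,"linear":[0.2,-0.15,0],"turn":0},{"grip":1,"linear":[0,0,1.5],"turn":0},{"grip":1,"linear":[0,0,1.5],"turn":0},{"grip":1,"linear":[0,0,0],"turn":0},{"grip":1,"linear":[0,0,0],"turn":0},{"grip":1,"linear":[0,0,0.5],"turn":0},{"grip":1,"linear":[0,0,0.5],"turn":0},{"grip":1,"linear":[0,0,0],"turn":0}]'
python3 - <<'E'
from h import *
plan([0.5530,-0.0885,0.079],169.3);print(get_obs()["ft_force"])
E
```

```text
clock: 10.4
ee_pos: [0.5524, -0.0884, 0.105]
tcp_rot: [-0.0, 0.093, 0.996, 0.0]
ft_force: [-0.6, 0.8, -0.2]
opening: 0.097
grasp_force: 30.0
pos [ 0.5524 -0.0884  0.105 ] toolx yaw 169.38 tilt [ 9.e-04  0.e+00 -1.e+00] J [-0.28  0.34  1.71 -0.    1.1  -1.67]
shift cm [-0.06 -0.    2.6 ] turn 0.08
[-0.57561239  0.7545784  -0.24850419]
```

```bash
python3 -m crank '[{"grip":1,"linear":[0,0,0.4],"turn":0},{"grip":1,"linear":[0,0,0.4],"turn":0},{"grip":1,"linear":[0,0,0.4],"turn":0},{"grip":1,"linear":[0,0,0.4],"turn":0},{"grip":1,"linear":[0,0,0.4],"turn":0},{"grip":1,"linear":[0,0,0.3],"turn":0},{"grip":1,"linear":[0,0,0.2],"turn":0},{"grip":1,"linear":[0,0,0],"turn":0}]'
python3 - <<'E'
from h import *
plan([0.5530,-0.0885,0.079],169.3);print(get_obs()["ft_force"],get_obs()["ft_torque"])
E
```

```text
clock: 11.4
ee_pos: [0.5527, -0.0885, 0.0803]
tcp_rot: [-0.0, 0.093, 0.996, -0.0]
ft_force: [0.7, 0.6, -0.5]
opening: 0.089
grasp_force: 30.0
pos [ 0.5527 -0.0885  0.0803] toolx yaw 169.37 tilt [ 3.e-04 -1.e-04 -1.e+00] J [-0.28  0.36  1.74 -0.    1.04 -1.67]
shift cm [-0.03  0.    0.13] turn 0.07
[ 0.68615934  0.64112252 -0.51531787] [ 0.04177081 -0.14063449  0.02889565]
```

```bash
python3 -m crank '[{"grip":1,"linear":[0,0,0.1],"turn":0},{"grip":1,"linear":[0,0,0.1],"turn":0},{"grip":1,"linear":[0,0,0.05],"turn":0},{"grip":1,"linear":[0,0,0],"turn":0},{"grip":1,"linear":[0,0,0],"turn":0},{"grip":1,"linear":[0,0,0],"turn":0},{"grip":1,"linear":[0,0,0],"turn":0},{"grip":1,"linear":[0,0,0],"turn":0}]'
```

```text
clock: 12.4
ee_pos: [0.5529, -0.0885, 0.0786]
tcp_rot: [0.0, 0.093, 0.996, -0.0]
ft_force: [-1.6, 0.3, 6.3]
opening: 0.093
grasp_force: 30.0
```

```bash
python3 -m crank '[{"grip":1,"linear":[0,0,0],"turn":9},{"grip":1,"linear":[0,0,0],"turn":9},{"grip":1,"linear":[0,0,0],"turn":9},{"grip":1,"linear":[0,0,0],"turn":9},{"grip":1,"linear":[0,0,0],"turn":9},{"grip":1,"linear":[0,0,0],"turn":9},{"grip":1,"linear":[0,0,0],"turn":8},{"grip":1,"linear":[0,0,0],"turn":6}]'
python3 -m crank '[{"grip":1,"linear":[0,0,0],"turn":2},{"grip":1,"linear":[0,0,0],"turn":0},{"grip":1,"linear":[0,0,0],"turn":0},{"grip":1,"linear":[0,0,0],"turn":0},{"grip":1,"linear":[0,0,0],"turn":0},{"grip":1,"linear":[0,0,0],"turn":0},{"grip":1,"linear":[0,0,0],"turn":0},{"grip":1,"linear":[0,0,0],"turn":0}]'
python3 - <<'E'
from h import *
plan([0.5530,-0.0885,0.079],100.5);o=get_obs();print(o["ft_force"],o["ft_torque"],o["opening"])
E
```

```text
clock: 13.4
ee_pos: [0.5535, -0.0882, 0.0786]
tcp_rot: [0.001, 0.635, 0.773, 0.001]
ft_force: [-0.7, 1.4, 4.8]
opening: 0.094
grasp_force: 30.0
clock: 14.4
ee_pos: [0.5535, -0.0882, 0.0786]
tcp_rot: [0.001, 0.646, 0.763, 0.001]
ft_force: [-0.5, 1.9, 4.3]
opening: 0.096
grasp_force: 30.1
pos [ 0.5535 -0.0882  0.0786] toolx yaw 99.48 tilt [-2.0e-04  1.7e-03 -1.0e+00] J [-0.28  0.36  1.74  0.    1.03 -0.45]
shift cm [-0.02 -0.05 -0.04] turn -1.02
[-0.51271706  1.9167659   4.26025908] [ 0.34273117 -0.02175744  0.33158407] 0.09559261089339692
```

```bash
python3 -m crank '[{"grip":1,"linear":[0,0,0],"turn":-4},{"grip":1,"linear":[0,0,-0.03],"turn":0},{"grip":0,"linear":[0,0,0],"turn":0},{"grip":0,"linear":[0,0,0],"turn":0},{"grip":0,"linear":[0,0,0],"turn":0},{"grip":0,"linear":[0,0,0],"turn":0},{"grip":0,"linear":[0,0,0],"turn":0},{"grip":0,"linear":[0,0,-1],"turn":0}]'
python3 -m crank '[{"grip":0,"linear":[0,0,-3],"turn":0},{"grip":0,"linear":[0,0,-5],"turn":0},{"grip":0,"linear":[0,0,-4],"turn":0},{"grip":0,"linear":[0,0,0],"turn":0},{"grip":0,"linear":[0,0,0],"turn":0},{"grip":0,"linear":[0,0,0],"turn":0},{"grip":0,"linear":[0,0,0],"turn":0},{"grip":0,"linear":[0,0,0],"turn":0}]'
python3 - <<'E'
from h import *
c,im,C=wshot("w6")
m=blue(im,C,0.553,-0.088); T=C[m]; print("z",np.percentile(T[:,2],[1,50,99])); T=T[T[:,2]>0.1]; print("key bow",rect(T),T.mean(0))
m=(np.hypot(C[...,0]-.533,C[...,1]+.191)<.03)&(C[...,2]>0.095)&(C[...,2]<0.11); print("paddle top",m.sum(),rect(C[m]),C[m].mean(0))
for r in tip_of("wrist","lever_rest")[:2]: print(r["confidence"],c2w("wrist",r["xyz"]))
m=(abs(C[...,2]-.055)<.0025)&(abs(C[...,0]-0.545)<0.13)&(abs(C[...,1]+0.135)<0.14); print("box",rect(C[m]))
lv=np.array([.5329,-.1916]); bx=np.array([.983,-.186]); a=lv-.03*bx
plan([*a,0.16],79.3)
E
```

```text
clock: 15.4
ee_pos: [0.5521, -0.0883, 0.0879]
tcp_rot: [-0.001, 0.62, 0.785, -0.0]
ft_force: [-0.5, 0.2, 0.2]
opening: 0.497
grasp_force: 0.0
clock: 16.4
ee_pos: [0.5525, -0.0884, 0.2075]
tcp_rot: [-0.001, 0.62, 0.785, -0.0]
ft_force: [-0.2, 0.6, -0.5]
opening: 0.497
grasp_force: 0.0
z [0.0799767  0.10706842 0.10896566]
key bow ((552.625244140625, -87.71669006347656), (6.989933013916016, 26.694156646728516), 13.321711540222168) [ 0.55253825 -0.08759378  0.10707294]
paddle top 147 ((533.4129028320312, -188.64988708496094), (14.092802047729492, 8.077559471130371), 77.48756408691406) [ 0.53345208 -0.18572739  0.10004975]
0.92 [ 0.53306427 -0.1894664   0.08937884]
box ((544.7269897460938, -131.67440795898438), (182.28575134277344, 104.5433120727539), 79.15531158447266)
pos [ 0.5527 -0.0884  0.2079] toolx yaw 103.37 tilt [ 3.e-04 -6.e-04 -1.e+00] J [-0.28  0.26  1.55 -0.    1.33 -0.52]
shift cm [-8.36 -7.05  4.79] turn 24.07
```

View pics/w6.png

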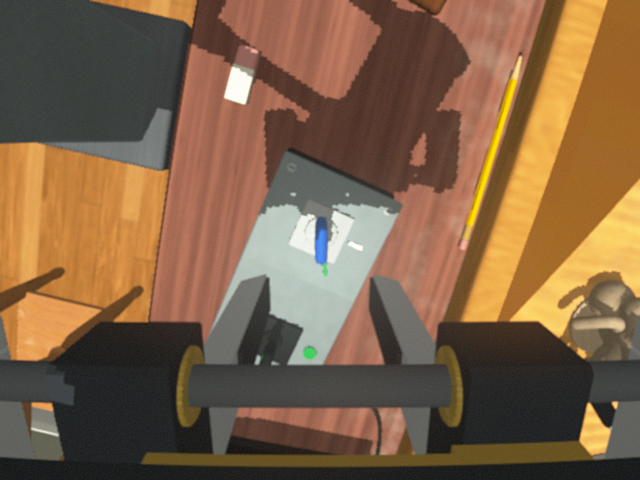

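The key stands in the lock at (321,242), turned 66° (60° of rotor plus play). The lever paddle is at (270,340) and upright, with the green dot at (310,352). The gripper now closes and moves to the white-bar side of the lever.

```bash
python3 -m crank '[{"grip":1,"linear":[0,0,0],"turn":8},{"grip":1,"linear":[0,0,0],"turn":8},{"grip":1,"linear":[0,0,0],"turn":8},{"grip":1,"linear":[0,-3,0],"turn":0},{"grip":1,"linear":[-5.3,0,1],"turn":0},{"grip":1,"linear":[-5.3,0,1],"turn":0},{"grip":1,"linear":[0,0,3],"turn":0},{"grip":1,"linear":[0,0,0],"turn":0}]'
python3 - <<'E'
from h import *
plan([.5034,-.186,.092],79.3)
c,im,C=wshot("w7"); o,p,R=tool(); T=(C-p)@R
m=(abs(T[...,0])<.03)&(abs(T[...,1])<.04)&(T[...,2]>-.02)&(T[...,2]<.014); Q=T[m]
print("finger y ext",np.percentile(Q[:,1],[1,99]),"x",np.percentile(Q[:,0],[1,99]),"z",np.percentile(Q[:,2],[1,99]))
lo=Q[Q[:,2]>.004]; print("near tip y",np.percentile(lo[:,1],[1,99]))
m=(np.hypot(C[...,0]-.533,C[...,1]+.191)<.03)&(C[...,2]>0.095)&(C[...,2]<0.105); print("paddle top",m.sum(),rect(C[m]))
E
```

```text
clock: 17.5
ee_pos: [0.5019, -0.1868, 0.1564]
tcp_rot: [-0.002, 0.77, 0.638, -0.001]
ft_force: [0.5, 0.4, 1.2]
opening: 0.004
grasp_force: 0.0
pos [ 0.5019 -0.1868  0.1564] toolx yaw 79.3 tilt [ 0.0016 -0.0049 -1.    ] J [-0.49  0.26  1.68  0.    1.2  -0.3 ]
shift cm [0.1  0.16 6.44] turn -0.0
finger y ext [-0.01375558  0.01020326] x [-0.00510648  0.00963876] z [-0.0197622   0.01081698]
near tip y [-0.01025014  0.00787549]
paddle top 459 ((533.3265991210938, -191.14065551757812), (19.542638778686523, 8.32379150390625), 78.150634765625)
```

```bash
python3 -m crank '[{"grip":1,"linear":[0,0,2],"turn":0},{"grip":1,"linear":[0,0,2],"turn":0},{"grip":1,"linear":[0,0,2],"turn":0},{"grip":1,"linear":[0,0,0.4],"turn":0},{"grip":1,"linear":[0,0,0],"turn":0},{"grip":1,"linear":[0,0.6,0],"turn":0},{"grip":1,"linear":[0,0.6,0],"turn":0},{"grip":1,"linear":[0,0,0],"turn":0}]'
python3 - <<'E'
from h import *
plan([.5333,-.1911,.092],79.3); o=get_obs(); print(o["ft_force"])
E
```

```text
clock: 18.55
ee_pos: [0.5165, -0.1897, 0.0947]
tcp_rot: [0.001, 0.769, 0.639, 0.0]
ft_force: [-0.7, -0.1, 0.3]
opening: 0.007
grasp_force: 0.0
pos [ 0.5165 -0.1897  0.0947] toolx yaw 79.39 tilt [-5.0e-04  1.3e-03 -1.0e+00] J [-0.48  0.33  1.74 -0.    1.06 -0.29]
shift cm [0.17 1.68 0.27] turn 0.09
[-0.70746082 -0.12703939  0.32905908]
```

```bash
python3 -m crank '[{"grip":1,"linear":[0.1,0.4,0],"turn":0},{"grip":1,"linear":[0,0.4,0],"turn":0},{"grip":1,"linear":[0,0.4,0],"turn":0},{"grip":1,"linear":[0,0.2,0],"turn":0},{"grip":1,"linear":[0,0.1,0],"turn":0},{"grip":1,"linear":[0,0,0],"turn":0},{"grip":1,"linear":[0,0,0],"turn":0},{"grip":1,"linear":[0,0,0],"turn":0}]'
```

```text
clock: 19.55
ee_pos: [0.5302, -0.191, 0.0942]
tcp_rot: [-0.0, 0.77, 0.639, -0.0]
ft_force: [-2.6, 1.1, -1.1]
opening: 0.005
grasp_force: 1.0
```

```bash
python3 -m crank '[{"grip":1,"linear":[0,0.1,0],"turn":0},{"grip":1,"linear":[0,0.1,0],"turn":0},{"grip":1,"linear":[0,0.1,0],"turn":0},{"grip":1,"linear":[0,0,0],"turn":0},{"grip":1,"linear":[0,0,0],"turn":0},{"grip":1,"linear":[0,0,0],"turn":0},{"grip":1,"linear":[0,0,0],"turn":0},{"grip":1,"linear":[0,0,0],"turn":0}]'
```

```text
clock: 20.55
ee_pos: [0.5333, -0.1916, 0.0942]
tcp_rot: [-0.0, 0.77, 0.639, -0.0]
ft_force: [-3.2, 1.5, -1.3]
opening: 0.004
grasp_force: 1.3
```

```bash
python3 -m crank '[{"grip":1,"linear":[0,0.1,0],"turn":0},{"grip":1,"linear":[0,0.1,0],"turn":0},{"grip":1,"linear":[0,0.1,0],"turn":0},{"grip":1,"linear":[0,0,0],"turn":0},{"grip":1,"linear":[0,0,0],"turn":0},{"grip":1,"linear":[0,0,0],"turn":0},{"grip":1,"linear":[0,0,0],"turn":0},{"grip":1,"linear":[0,0,0],"turn":0}]'
```

```text
clock: 21.55
ee_pos: [0.5347, -0.1919, 0.0942]
tcp_rot: [-0.001, 0.769, 0.639, -0.001]
ft_force: [-6.3, 1.2, 1.7]
opening: 0.007
grasp_force: 3.3
```

```bash
python3 -m crank '[{"grip":1,"linear":[0,0.2,0],"turn":0},{"grip":1,"linear":[0,0,0],"turn":0},{"grip":1,"linear":[0,0,0],"turn":0},{"grip":1,"linear":[0,0,0],"turn":0},{"grip":1,"linear":[0,0,0],"turn":0},{"grip":1,"linear":[0,0,0],"turn":0},{"grip":1,"linear":[0,0,0],"turn":0},{"grip":1,"linear":[0,0,0],"turn":0}]'
python3 -m crank '[{"grip":1,"linear":[0,0,0],"turn":0},{"grip":1,"linear":[0,0,0],"turn":0},{"grip":1,"linear":[0,0,0],"turn":0},{"grip":1,"linear":[0,0,0],"turn":0},{"grip":1,"linear":[0,0,0],"turn":0},{"grip":1,"linear":[0,0,0],"turn":0},{"grip":1,"linear":[0,0,0],"turn":0},{"grip":1,"linear":[0,0,0],"turn":0}]'
python3 - <<'E'
from h import *
c,im,C=wshot("w8")
m=(np.hypot(C[...,0]-.545,C[...,1]+.193)<.025)&(C[...,2]>0.088)&(C[...,2]<0.105)&(C[...,0]>.541); print("paddle top",m.sum(),rect(C[m]),C[m].mean(0))
plan([.5046,-.1858,.094],79.3)
E
```

```text
clock: 22.55
ee_pos: [0.5349, -0.1919, 0.0941]
tcp_rot: [-0.003, 0.769, 0.639, -0.002]
ft_force: [-10.0, 1.0, 4.2]
opening: 0.007
grasp_force: 5.2
clock: 23.55
ee_pos: [0.5349, -0.1919, 0.0941]
tcp_rot: [-0.003, 0.769, 0.639, -0.002]
ft_force: [-9.4, 1.5, 4.1]
opening: 0.006
grasp_force: 5.2
paddle top 861 ((551.0665893554688, -192.25927734375), (12.2884521484375, 23.991947174072266), 21.535417556762695) [ 0.54970915 -0.19020687  0.09664407]
pos [ 0.5349 -0.1919  0.0941] toolx yaw 79.41 tilt [-0.    -0.007 -1.   ] J [-0.47  0.36  1.7  -0.    1.09 -0.28]
shift cm [ 0.04 -3.09  0.03] turn 0.11
```

```bash
python3 -m crank '[{"grip":1,"linear":[0,-0.5,0],"turn":0},{"grip":1,"linear":[0,-0.2,0],"turn":0},{"grip":1,"linear":[0,-0.2,0],"turn":0},{"grip":1,"linear":[0,-0.2,0],"turn":0},{"grip":1,"linear":[0,-0.2,0],"turn":0},{"grip":1,"linear":[0,-0.2,0],"turn":0},{"grip":1,"linear":[0,-0.2,0],"turn":0},{"grip":1,"linear":[0,-0.2,0],"turn":0}]'
python3 -m crank '[{"grip":1,"linear":[0,-0.2,0],"turn":0},{"grip":1,"linear":[0,-0.2,0],"turn":0},{"grip":1,"linear":[0,-0.5,0],"turn":0},{"grip":1,"linear":[0,-0.8,0],"turn":0},{"grip":1,"linear":[0,0,-3],"turn":0},{"grip":1,"linear":[0,0,-4],"turn":0},{"grip":0,"linear":[0,0,-3],"turn":0},{"grip":0,"linear":[0,0,0],"turn":0}]'
python3 - <<'E'
from h import *
o,p,R=tool(); print(get_obs()["ft_force"])
c,im,C=wshot("w9")
m=(np.hypot(C[...,0]-.533,C[...,1]+.191)<.03)&(C[...,2]>0.095)&(C[...,2]<0.105); print("paddle top",m.sum(),rect(C[m]))
m=blue(im,C,0.553,-0.088); T=C[m]; T=T[T[:,2]>0.1]; print("key bow",len(T),rect(T),T.mean(0))
plan([0.5528,-0.0884,0.197],103.3)
E
```

```text
clock: 24.6
ee_pos: [0.5197, -0.1892, 0.0942]
tcp_rot: [0.0, 0.77, 0.639, 0.0]
ft_force: [-0.9, 0.1, -0.2]
opening: 0.003
grasp_force: 0.1
clock: 25.6
ee_pos: [0.504, -0.1866, 0.1966]
tcp_rot: [0.003, 0.77, 0.639, 0.001]
ft_force: [0.8, 0.1, -0.9]
opening: 0.181
grasp_force: 0.0
[ 0.78740382  0.13363176 -0.94489239]
paddle top 337 ((533.3818969726562, -191.34603881835938), (19.766843795776367, 8.240052223205566), 79.7184066772461)
key bow 647 ((541.2937622070312, -102.82649230957031), (55.40070724487305, 22.579666137695312), 51.83884048461914) [ 0.55153985 -0.0891432   0.10811435]
pos [ 0.5028 -0.186   0.1947] toolx yaw 79.37 tilt [-6.0e-04  1.6e-03 -1.0e+00] J [-0.48  0.23  1.62 -0.    1.29 -0.3 ]
shift cm [10.51  3.11 -0.23] turn -23.93
```

```bash
python3 -m crank '[{"grip":0,"linear":[5.2,1.5,0],"turn":0},{"grip":0,"linear":[5.3,1.6,0],"turn":0},{"grip":0,"linear":[0,0,0],"turn":-8},{"grip":0,"linear":[0,0,0],"turn":-8},{"grip":0,"linear":[0,0,0],"turn":-8},{"grip":0,"linear":[0,0,0],"turn":0},{"grip":0,"linear":[0,0,0],"turn":0},{"grip":0,"linear":[0,0,0],"turn":0}]'
python3 - <<'E'
from h import *
plan([0.5528,-0.0884,0.08],103.3)
c,im,C=wshot("w10")
m=blue(im,C,0.553,-0.088,.03); T=C[m]; T=T[T[:,2]>0.1]; print("key bow",len(T),rect(T),T.mean(0))
plan([0.5528,-0.0884,0.08],103.3)
E
```

```text
clock: 26.65
ee_pos: [0.5525, -0.0885, 0.1938]
tcp_rot: [-0.0, 0.62, 0.784, -0.0]
ft_force: [0.7, -0.7, -0.2]
opening: 0.5
grasp_force: 0.0
pos [ 0.5525 -0.0885  0.1938] toolx yaw 103.3 tilt [ 3.e-04 -7.e-04 -1.e+00] J [-0.28  0.27  1.58 -0.    1.3  -0.52]
shift cm [-0.    0.04 11.38] turn 0.0
key bow 425 ((552.4431762695312, -88.2625503540039), (7.3388824462890625, 26.310714721679688), 13.150694847106934) [ 0.55239492 -0.08777019  0.10702913]
pos [ 0.5526 -0.0885  0.194 ] toolx yaw 103.32 tilt [ 1.e-04 -4.e-04 -1.e+00] J [-0.28  0.27  1.58 -0.    1.3  -0.52]
shift cm [ 0.    0.03 11.4 ] turn 0.02
```

```bash
python3 -m crank '[{"grip":0,"linear":[0,0,4],"turn":0},{"grip":0,"linear":[0,0,3.4],"turn":0},{"grip":0,"linear":[0,0,2],"turn":0},{"grip":0,"linear":[0,0,2],"turn":0},{"grip":0,"linear":[0,0,0],"turn":0},{"grip":1,"linear":[0,0,0],"turn":0},{"grip":1,"linear":[0,0,0],"turn":0},{"grip":1,"linear":[0,0,0],"turn":0}]' 30
python3 -m crank '[{"grip":1,"linear":[0,0,0],"turn":0},{"grip":1,"linear":[0,0,0],"turn":0},{"grip":1,"linear":[0,0,0],"turn":0},{"grip":1,"linear":[0,0,0],"turn":-9},{"grip":1,"linear":[0,0,0],"turn":-9},{"grip":1,"linear":[0,0,0],"turn":-9},{"grip":1,"linear":[0,0,0],"turn":-9},{"grip":1,"linear":[0,0,0],"turn":-9}]'
python3 -m crank '[{"grip":1,"linear":[0,0,0],"turn":-9},{"grip":1,"linear":[0,0,0],"turn":-9},{"grip":1,"linear":[0,0,0],"turn":-9},{"grip":1,"linear":[0,0,0],"turn":-3},{"grip":1,"linear":[0,0,0],"turn":0},{"grip":1,"linear":[0,0,0],"turn":0},{"grip":1,"linear":[0,0,0],"turn":0},{"grip":1,"linear":[0,0,0],"turn":0}]'
python3 - <<'E'
from h import *
plan([0.5529,-0.0885,0.079],169.3); o=get_obs(); print(o["ft_force"],o["ft_torque"])
E
```

```text
clock: 27.7
ee_pos: [0.5532, -0.0886, 0.0811]
tcp_rot: [0.001, 0.62, 0.785, 0.0]
ft_force: [-0.5, 0.2, -0.8]
opening: 0.216
grasp_force: 0.0
clock: 28.7
ee_pos: [0.5531, -0.0883, 0.0806]
tcp_rot: [0.0, 0.27, 0.963, 0.0]
ft_force: [1.3, 2.9, 2.6]
opening: 0.091
grasp_force: 30.0
clock: 29.7
ee_pos: [0.5531, -0.0884, 0.0806]
tcp_rot: [0.0, 0.014, 1.0, -0.0]
ft_force: [0.7, 0.7, 3.9]
opening: 0.092
grasp_force: 30.1
pos [ 0.5531 -0.0884  0.0806] toolx yaw 178.35 tilt [-8.e-04 -0.e+00 -1.e+00] J [-0.28  0.36  1.74  0.    1.04 -1.82]
shift cm [ 0.02 -0.01  0.16] turn 9.05
[0.67441395 0.69888654 3.92964383] [ 0.21763204 -0.2624219  -0.3001249 ]
```

```bash
python3 -m crank '[{"grip":1,"linear":[0,0,0],"turn":4.5},{"grip":1,"linear":[0,0,0],"turn":4.5},{"grip":1,"linear":[0,0,0],"turn":0},{"grip":1,"linear":[0,0,0],"turn":0},{"grip":1,"linear":[0,0,0],"turn":0},{"grip":1,"linear":[0,0,0],"turn":0},{"grip":1,"linear":[0,0,-0.4],"turn":0},{"grip":1,"linear":[0,0,-0.4],"turn":0}]'
python3 -m crank '[{"grip":1,"linear":[0,0,-0.4],"turn":0},{"grip":1,"linear":[0,0,-0.4],"turn":0},{"grip":1,"linear":[0,0,-0.4],"turn":0},{"grip":1,"linear":[0,0,-0.4],"turn":0},{"grip":1,"linear":[0,0,-0.4],"turn":0},{"grip":1,"linear":[0,0,-0.4],"turn":0},{"grip":1,"linear":[0,0,0],"turn":0},{"grip":1,"linear":[0,0,0],"turn":0}]'
python3 - <<'E'
from h import *
plan([0.5529,-0.0885,0.2],169.3); o=get_obs(); print(o["ft_force"],o["ft_torque"])
E
```

```text
clock: 30.7
ee_pos: [0.5524, -0.0885, 0.0879]
tcp_rot: [-0.001, 0.092, 0.996, -0.0]
ft_force: [0.8, 0.4, -0.9]
opening: 0.094
grasp_force: 30.0
clock: 31.7
ee_pos: [0.5527, -0.0884, 0.1122]
tcp_rot: [-0.0, 0.093, 0.996, -0.0]
ft_force: [-0.6, 0.3, 0.8]
opening: 0.095
grasp_force: 30.0
pos [ 0.5527 -0.0884  0.1122] toolx yaw 169.37 tilt [ 2.e-04 -1.e-04 -1.e+00] J [-0.28  0.33  1.7  -0.    1.11 -1.67]
shift cm [-0.02 -0.   -8.78] turn 0.07
[-0.59320581  0.29752401  0.81663876] [-0.00345119 -0.12271318  0.02502803]
```

```bash
python3 -m crank '[{"grip":1,"linear":[0,0,-2.8],"turn":0},{"grip":1,"linear":[0,0,-5],"turn":0},{"grip":1,"linear":[0,0,-1.5],"turn":4.2},{"grip":1,"linear":[0.8,4.8,0],"turn":0},{"grip":1,"linear":[0.8,4.8,0],"turn":0},{"grip":1,"linear":[0.8,4.8,0],"turn":0},{"grip":1,"linear":[0.8,4.7,0],"turn":0},{"grip":1,"linear":[0.8,4.7,0],"turn":0}]'
python3 -m crank '[{"grip":1,"linear":[0,0,0],"turn":0},{"grip":1,"linear":[0,0,0],"turn":0},{"grip":1,"linear":[0,0,0],"turn":0},{"grip":1,"linear":[0,0,0],"turn":0},{"grip":1,"linear":[0,0,0],"turn":0},{"grip":1,"linear":[0,0,0],"turn":0},{"grip":1,"linear":[0,0,0],"turn":0},{"grip":1,"linear":[0,0,0],"turn":0}]'
cat > st.py <<'E'
from h import *
def look2(f):
    o,p,R=tool(); c,im,C=wshot(f); hsv=cv2.cvtColor(im,cv2.COLOR_RGB2HSV)
    near=np.hypot(C[...,0]-.577,C[...,1]-.152)<0.06
    pr=near&(C[...,2]>0.055)&(C[...,2]<0.068)&(hsv[...,0]>18)&(hsv[...,0]<35)&(hsv[...,1]>120); print("prongs",pr.sum(),rect(C[pr]),np.median(C[pr][:,2]))
    ft=near&(C[...,2]>0.008)&(C[...,2]<0.017); print("foot",rect(C[ft]))
    # slot centre line: cross-slot coordinate of prong tops
    ax=np.array([np.sin(np.radians(14.8)),np.cos(np.radians(14.8))]); bx=np.array([ax[1],-ax[0]]); d=C[pr][:,:2]-np.array([.5814,.1504])
    y=d@ax; x=d@bx; s=(x<0.01)
    print("prong y ranges: left",np.percentile(y[s&(y>0)],[1,99])*1e3,"right",np.percentile(y[s&(y<0)],[1,99])*1e3,"x",np.percentile(x,[1,99])*1e3)
    T=(C-p)@R; m=(abs(T[...,1])<0.02)&(abs(T[...,0])<0.03)&(T[...,2]>0.012)&(T[...,2]<0.06)&(C[...,2]>0.08)
    for a in np.arange(.012,.06,.006):
        Q=T[m&(T[...,2]>=a)&(T[...,2]<a+.006)]
        if len(Q)>5: print(round(a,3),len(Q),"x",np.percentile(Q[:,0],[2,50,98]).round(4),"y",np.percentile(Q[:,1],[2,98]).round(4))
E
python3 - <<'E'
from st import *
plan([.5737,.1524,.081],165.1); look2("w11")
E
```

```text
clock: 32.7
ee_pos: [0.5748, 0.1534, 0.205]
tcp_rot: [-0.0, 0.129, 0.992, -0.0]
ft_force: [0.8, -0.1, -0.2]
opening: 0.093
grasp_force: 30.0
clock: 33.7
ee_pos: [0.575, 0.1519, 0.2052]
tcp_rot: [0.0, 0.129, 0.992, -0.0]
ft_force: [0.7, -0.1, -0.2]
opening: 0.096
grasp_force: 30.0
pos [0.575  0.1519 0.2052] toolx yaw 165.17 tilt [-0.e+00 -1.e-04 -1.e+00] J [ 0.14  0.31  1.48 -0.    1.35 -1.17]
shift cm [ 0.14  0.02 12.42] turn 0.07
prongs 2513 ((576.2567138671875, 152.09786987304688), (39.54370880126953, 63.511451721191406), 75.41960906982422) 0.06267787186287974
foot ((580.8206787109375, 150.8540496826172), (75.07840728759766, 73.6222152709961), 75.35964965820312)
prong y ranges: left [ 6.35997282 19.8343239 ] right [-19.16235954  -6.196016  ] x [-36.68195996  23.2177893 ]
0.012 217 x [0.0072 0.0102 0.0135] y [-0.01    0.0098]
0.018 19 x [0.0069 0.0115 0.0132] y [-0.0107  0.01  ]
0.03 44 x [0.0098 0.0106 0.0111] y [-0.0025  0.0022]
0.036 32 x [0.0103 0.0107 0.0111] y [-0.0026  0.0023]
0.042 25 x [0.0104 0.0108 0.011 ] y [-0.0023  0.0024]
```

```bash
python3 -m crank '[{"grip":1,"linear":[0.1,0,4],"turn":0},{"grip":1,"linear":[0,0,3],"turn":0},{"grip":1,"linear":[0,0,0],"turn":0},{"grip":1,"linear":[0,0,1.5],"turn":0},{"grip":1,"linear":[0,0,1.5],"turn":0},{"grip":1,"linear":[0,0,1],"turn":0},{"grip":1,"linear":[0,0,0.8],"turn":0},{"grip":1,"linear":[0,0,0.2],"turn":0}]'
python3 -m crank '[{"grip":1,"linear":[0,0,0.1],"turn":0},{"grip":1,"linear":[0,0,0.1],"turn":0},{"grip":1,"linear":[0,0,0],"turn":0},{"grip":1,"linear":[0,0,0],"turn":0},{"grip":1,"linear":[0,0,0],"turn":0},{"grip":1,"linear":[0,0,0],"turn":0},{"grip":1,"linear":[0,0,0],"turn":0},{"grip":1,"linear":[0,0,0],"turn":0}]'
```

```text
clock: 34.75
ee_pos: [0.5738, 0.1521, 0.0846]
tcp_rot: [-0.0, 0.129, 0.992, -0.0]
ft_force: [-0.3, -0.0, -0.2]
opening: 0.099
grasp_force: 30.0
clock: 35.75
ee_pos: [0.574, 0.1521, 0.0832]
tcp_rot: [0.0, 0.129, 0.992, -0.0]
ft_force: [0.1, 0.0, -1.0]
opening: 0.095
grasp_force: 30.0
```

Not quite in contact yet, so it goes down another 1 mm before release.

```bash
python3 -m crank '[{"grip":1,"linear":[0,0,0.05],"turn":0},{"grip":1,"linear":[0,0,0.05],"turn":0},{"grip":1,"linear":[0,0,0],"turn":0},{"grip":1,"linear":[0,0,0],"turn":0},{"grip":1,"linear":[0,0,0],"turn":0},{"grip":1,"linear":[0,0,0],"turn":0},{"grip":1,"linear":[0,0,0],"turn":0},{"grip":1,"linear":[0,0,0],"turn":0}]' 10
```

```text
clock: 36.75
ee_pos: [0.5741, 0.1521, 0.0826]
tcp_rot: [0.0, 0.129, 0.992, -0.0]
ft_force: [-1.1, -0.2, 5.3]
opening: 0.095
grasp_force: 10.0
```

```bash
python3 -m crank '[{"grip":0,"linear":[0,0,0],"turn":0},{"grip":0,"linear":[0,0,0],"turn":0},{"grip":0,"linear":[0,0,0],"turn":0},{"grip":0,"linear":[0,0,0],"turn":0},{"grip":0,"linear":[0,0,0],"turn":0},{"grip":0,"linear":[0,0,0],"turn":0},{"grip":0,"linear":[0,0,-1],"turn":0},{"grip":0,"linear":[0,0,-2],"turn":0}]'
python3 -m crank '[{"grip":0,"linear":[0,0,-4],"turn":0},{"grip":0,"linear":[0,0,-5],"turn":0},{"grip":0,"linear":[0,0,-4],"turn":0},{"grip":0,"linear":[0,0,0],"turn":0},{"grip":0,"linear":[0,0,0],"turn":0},{"grip":0,"linear":[0,0,0],"turn":0},{"grip":0,"linear":[0,0,0],"turn":0},{"grip":0,"linear":[0,0,0],"turn":0}]'
python3 - <<'E'
from st import *
look2("w12"); c,im,C=wshot("w12"); meas_key(c,im,C,.5737,.1524)
E
```

```text
clock: 37.75
ee_pos: [0.5735, 0.152, 0.1124]
tcp_rot: [-0.001, 0.129, 0.992, -0.0]
ft_force: [-0.4, -0.9, -0.1]
opening: 0.503
grasp_force: 0.0
clock: 38.75
ee_pos: [0.5737, 0.1521, 0.2414]
tcp_rot: [-0.001, 0.129, 0.992, -0.0]
ft_force: [-0.4, 0.0, -0.4]
opening: 0.499
grasp_force: 0.0
prongs 1914 ((576.18896484375, 152.04574584960938), (39.696006774902344, 63.46581268310547), 74.71000671386719) 0.06264680649897869
foot ((580.51806640625, 150.95321655273438), (75.04966735839844, 73.9560546875), 75.39120483398438)
prong y ranges: left [ 6.86631647 19.9800715 ] right [-19.33020844  -6.19339694] x [-36.3817944   25.09921523]
blue z [0.0819 0.1088 0.1111]
bow top ((572.4124755859375, 152.31088256835938), (6.995445728302002, 25.898134231567383), 75.12074279785156) [0.5719 0.1524 0.109 ]
shoulder 325 ((572.6062622070312, 152.2568359375), (23.645273208618164, 23.949390411376953), 74.9288558959961) [0.5725 0.1521 0.0667]
prongs ((576.3070068359375, 152.0579376220703), (39.69873809814453, 63.53327941894531), 74.44274139404297) 0.06266619272043153
foot ((580.7588500976562, 150.90057373046875), (75.15755462646484, 74.11683654785156), 75.13970947265625)
```

View pics/w12.png

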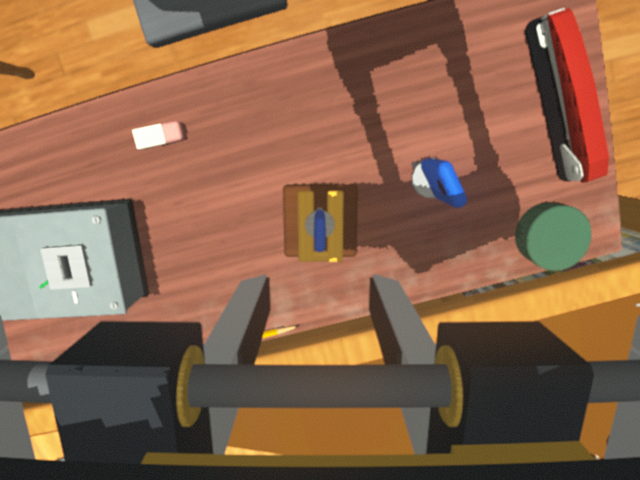

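The key hangs upright in the fork at (320,230), with its shoulder on the prongs and its bow along the slot. The lock at (65,265) is empty and its slot is home, and the larger key at (440,180) is where it was. I'm handing the job in.

```bash
python3 -c "
from station import *
print(sign_off())"
```

```text
the job is handed in; nothing more can be done
None
```

The blind sequence was carried out in the order asked and the job is handed in: key in and turned on, lever held at its green-dot stop for over 2 s and back at centre, key turned home and hung upright on its stand, about 39 s on the robot's clock.

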